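Slide the antenna tuner into its bay under the equipment shelf

ROBOT

A 6-joint arm with a two-finger parallel gripper is mounted at the origin on the work surface. World frame = base frame: x ahead of the robot, y to its left, z up, the work surface at z = 0. Lengths are in m, angles in rad, forces in N, time in s.
With the tool pointing down it reaches from about 0.275 to 0.75 m from the base axis. Payload 10.2 kg.
Tool frame: the origin (TCP) lies midway between the tips of the shut fingers; the grasp point (between the pads) lies 19 mm behind it (env.hold_point_z is the distance from the TCP to the grasp point, in m); z points along the fingers, y is the line along which they close (so a half turn about z gives the same grasp; the last joint's range is limited). The gripper opens to 85 mm and grips with 20 to 120 N. Pads are 22 mm wide; open, the fingers measure 114 mm over their backs; the gripper's body (76 mm by 85 mm) begins 54 mm behind the grasp point. The pads swing forward as they close: fully open they stand 13 mm farther back than shut.
Start: joints at [1.091, 0.313, 1.498, -0, 1.331, -0.223], TCP at [0.133, 0.508, 0.231] pointing down, gripper open.
Joint ranges: [-2.94, 2.94], [-0.97, 2.17], [0.19, 2.56], [-1.23, 4.37], [0.02, 3.11], [-2.88, 2.88]. Speed limits (rad/s): [2.39, 2.39, 3.01, 3.14, 3.14, 3.14].

INTERFACE

Orientations are given as a unit quaternion [x, y, z, w].
In Python, from bench import env, kinematics, monitor, eyes, job gives the robot as it stands. The module is installed in compiled form; this text tells all that it offers. Calls block until the motion is done:
- env.reach(position, orientation): joint-space move of the TCP to a pose.
- env.movel(position, velocity=0.15, frame=None, guard=None): straight line of the TCP; frame=None keeps the orientation; velocity is the mean speed in m/s. With guard (N) it stops when the force on the tool has changed by that much, and returns True; else False.
- env.set_joints(angles): joint-space move.
- env.release() and env.close_gripper(effort=None): open the fingers fully, or close them until they stop; effort is the grip in N (None keeps the last).
- env.hold(seconds).
- kinematics.ik(position, orientation): joint angles nearest the present ones, or None.
- monitor.sense(): the state.
- eyes.grab_frame(name): name is "scene" or "top"; returns a dict with "frame" (420x560x3 uint8, red, green, blue), "mtx" (3x3 intrinsics, pixels), "view" (4x4, takes a point from world to camera coordinates). Camera axes: x right, y down, z forward; pixel columns grow to the right and rows downward; lengths in m; the calibration is good to about 2 mm. A picture is of the moment at which its call begins. There is no depth.
A pose or a line that the arm cannot do raises env.MotionError and nothing moves.
- job.hand_in(): hands the job in; it is judged then, once.
The state is a dict: "clock": time; "joints": joint angles; "qvel": joint speeds; "joint_efforts": joint torques, N m; "position": TCP position; "ee_rot": TCP orientation; "contact_force": force on the tool from outside, world axes, zero at the start; "ft_torque": the same for the moment, N m; "finger_gap": opening from 0.0 (shut) to 1.0 (fully open); "gripper_force": force on a finger pad.
Only numpy, scipy, OpenCV 4.12 (cv2) and the standard library are available. Lean on these libraries where they do the work, as an engineer would, in place of code of your own. Each camera call takes 0.05 s, during which the arm holds its last target. There are 200 camera calls.

TASK

On this radio amateur's table, slide the loose antenna tuner along on its feet, without lifting or tipping it, into the empty bay under the equipment shelf, going in back first, until it sits square in the bay with its front panel flush with the shelf's front edge. Leave the desk microphone, the mug and the Morse key standing where they are, and let go of the tuner.

Things in the scene. Friction and masses are not known exactly. Their poses are not given: they have to be found in the camera images.
- shelf: Fixed low wooden shelf on the table, to the robot's left. Origin: on the table, mid-mouth of its empty bay, in the plane of the shelf's front edge; x runs level straight into the bay, y along the front edge, z up. Bay 170 mm wide (y -85 to +85), 250 mm deep, no stop at the back. Board and bay walls all begin at x = 0. Second bay, at -y, holds a power supply.
- bay_roof (a point): Front edge of the shelf board, over the middle of the empty bay, at the board's underside, 64 mm above the table. Axes as the shelf. The board is 14 mm thick (top 78 mm above the table), 250 mm deep, y -333 to +101 mm in the shelf's frame. A transceiver and a loudspeaker stand on it, at least 65 mm back from its front edge, reaching 180 mm above the table.
- tuner_center (a point): Centre, half-way up, of the loose antenna tuner: grey metal case 130 mm deep (x), 150 wide (y), 50 high on 4 mm rubber feet, 0.6 to 0.9 kg, slid by under 15 N. x points front to back; 3 sockets stick out 18 mm at the back. In place, its x is parallel to the shelf's x. Starts 540-600 mm before the bay's mouth, up to 50 mm off the bay's axis, turned up to 0.6 rad.
- tuner_front (a point): Middle of the tuner's flat front panel (dark, small display, flush buttons), half-way up, 65 mm from the tuner's centre along its -x. Same axes as the tuner. When done it lies in the plane x = 0 of the shelf.
- mic: Loose desk microphone: round weighted base of 120 mm diameter, thin stem, head on top, 225 mm high. Origin: centre of the underside. It stands about 300 mm before the bay's mouth on the side away from the robot; its base may jut a little into the straight line to the bay. The mug or key opposite leaves a gap at least 190 mm wide. Not to be moved.
- mug: Loose white mug, 82 mm diameter, 90 mm high; handle along its own +y, reaching about 75 mm from its axis. Origin: centre of the underside. It stands either about 300 mm before the bay's mouth on the robot's side, opposite the microphone (handle turned away from it), or behind the tuner, 820 to 860 mm before the mouth. Not to be moved.
- key: Loose Morse paddle key: heavy steel base 80 mm (x) by 70 mm (y), 40 mm high with its paddles, which overhang the base by 17 mm at -x. Origin: centre of the underside. It stands in the other of the mug's two possible places. Not to be moved.
Mind the look-alikes: they are no part of the job. Of the things that look like the part that bears tuner_center, the smallest one is meant.

How it is judged:
By the outcome, as a careful person would: the job done as asked, in the order asked, and still so for the second after the job is handed in, with the robot touching nothing.
It also fails if it takes over 72 s, if anything falls off the work surface, if the arm or the gripper's body presses on something with over 40 N, if the wrist force passes 120 N, or if a joint passes its speed limit or range.

## Working session

There is one attempt and no reset: what is moved stays moved. The work goes in short steps, each a Python script; the robot and the scene stay as the last script left them, time stands still between calls to the robot, and variables do not carry over. Pictures are saved under pics/ and viewed, at most 10 in all, crops included, and the job is handed in when it is done.

```bash
mkdir -p pics; ls; python3 - <<'E'
from bench import env,eyes,monitor
import cv2,numpy as np
for n in("scene","top"):
    f=eyes.grab_frame(n); cv2.imwrite(f"pics/{n}0.png",cv2.resize(f["frame"][:,:,::-1],None,fx=1.42,fy=1.42,interpolation=cv2.INTER_CUBIC))
    np.savez(f"cam_{n}.npz",K=f["mtx"],V=f["view"]); print(n,f["mtx"].round(1).tolist(),f["view"].round(3).tolist())
print(monitor.sense()["clock"])
E
```

```text
pics
scene [[437.0, 0.0, 278.1], [0.0, 437.0, 214.4], [0.0, 0.0, 1.0]] [[-0.548, 0.836, 0.003, 0.42], [0.473, 0.313, -0.824, -0.134], [-0.69, -0.45, -0.567, 1.6], [0.0, 0.0, 0.0, 1.0]]
top [[528.7, 0.0, 278.0], [0.0, 528.7, 206.9], [0.0, 0.0, 1.0]] [[-0.006, -1.0, 0.019, -0.162], [-0.983, 0.002, -0.184, 0.534], [0.184, -0.019, -0.983, 1.315], [0.0, 0.0, 0.0, 1.0]]
0.1
```

View pics/scene0.png

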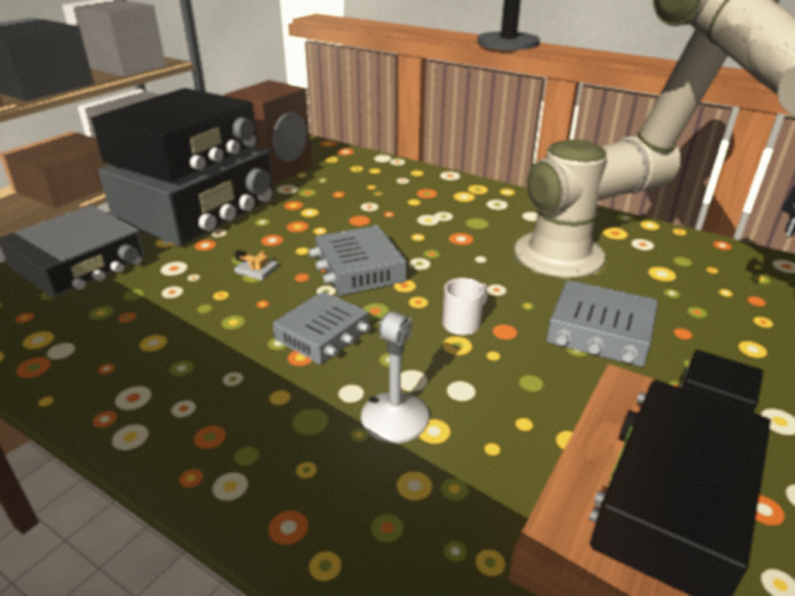

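View pics/top0.png

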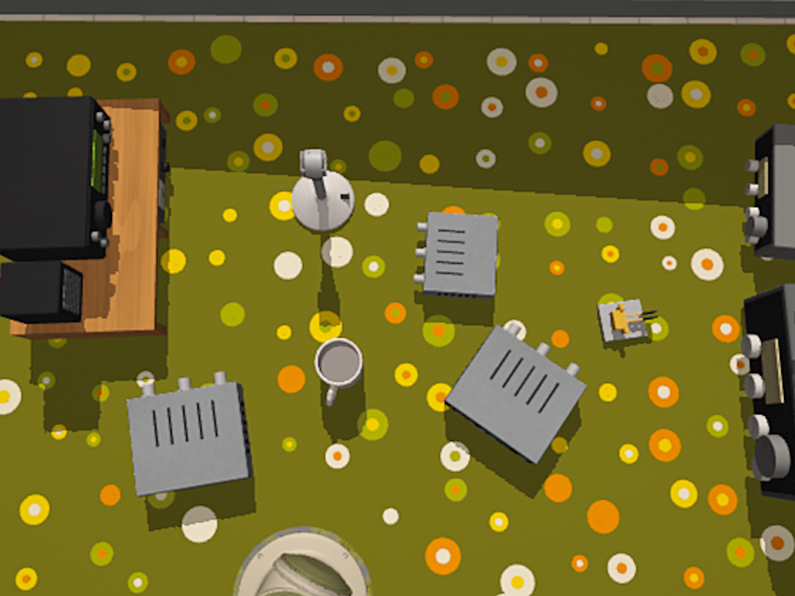

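Grey cases in the top view are A (459,254), B (515,393) and C (190,437). A looks smallest, and its sockets point left towards the shelf. The mic is at (323,200), the mug at (338,362) with its handle towards the robot, the key at (622,322), and the shelf's front edge at column ~165. Next: a close crop to check the choice and measure.

```bash
cat > h.py <<'E'
import numpy as np,cv2
from bench import env,kinematics,monitor,eyes,job
def un(n,px,z,c=None):
    c=c or dict(np.load(f"cam_{n}.npz")); K,V=c["K"],c["V"]
    R,t=V[:3,:3],V[:3,3]; o=-R.T@t
    px=np.atleast_2d(np.array(px,float)); d=(R.T@np.linalg.solve(K,np.c_[px,np.ones(len(px))].T)).T
    return o+d*((np.asarray(z)-o[2])/d[:,2])[:,None]
def proj(n,P):
    c=dict(np.load(f"cam_{n}.npz")); p=c["K"]@(c["V"][:3,:3]@np.atleast_2d(P).T+c["V"][:3,3:]); return (p[:2]/p[2]).T
E
python3 - <<'E'
from h import *
f=eyes.grab_frame("top")["frame"][:,:,::-1]
a=f[140:220,285:360]; b=f[60:245,90:260]
a=cv2.resize(a,None,fx=5,fy=5,interpolation=cv2.INTER_CUBIC)
b=f[60:260,60:260]; b=cv2.resize(b,(400,400),interpolation=cv2.INTER_CUBIC)
cv2.imwrite("pics/crop1.png",np.hstack([a,b]))
s=1/1.42
for nm,pts in dict(A=[(427,212),(497,215),(495,297),(422,293)],B=[(500,327),(585,388),(537,462),(446,400)],C=[(128,398),(240,383),(250,480),(136,495)]).items():
    P=un("top",np.array(pts)*s,[.054]*4)[:,:2]; print(nm,P.mean(0).round(3),np.linalg.norm(P-np.roll(P,1,0),axis=1).round(3))
E
```

```text
A [ 0.607 -0.285] [0.153 0.13  0.155 0.133]
B [ 0.352 -0.38 ] [0.164 0.185 0.157 0.191]
C [0.277 0.197] [0.167 0.197 0.169 0.196]
```

View pics/crop1.png

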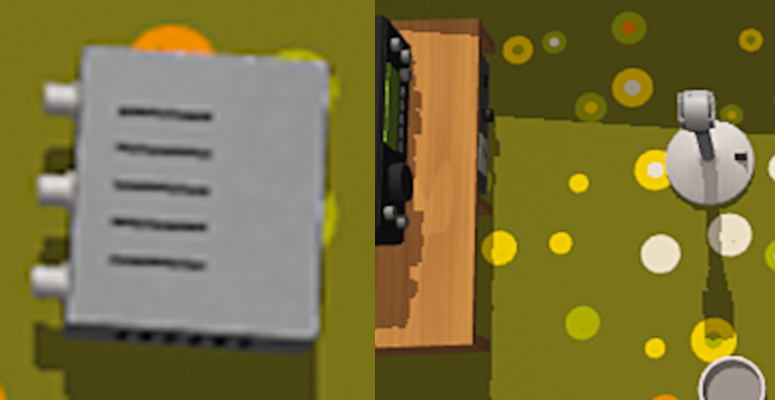

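The crop shows A with its three sockets at left (60,95-280). A is 131x154 mm, which matches; B and C are larger (about 160x190), so A it is. The shelf board's top front edge runs from (480,20) to (474,346).

```bash
python3 - <<'E'
from h import *
A=np.array([(80,46),(328,62),(318,338),(66,324)])/5+[285,140]-.4
P=un("top",A,[.054]*4)[:,:2]; back=P[[0,3]].mean(0); front=P[[1,2]].mean(0); d=back-front
print("tuner c",P.mean(0).round(4),"dir",np.arctan2(d[1],d[0]).round(4),P.round(3).tolist(), np.linalg.norm(d))
S=np.array([(480,20),(474,346)])
S=(S-[375,0])/2+[60,60]-.25
Q=un("top",S,[.078]*2)[:,:2]; y=(Q[1]-Q[0]); L=np.linalg.norm(y); y/=L; x=np.array([-y[1],y[0]]);x=x*np.sign(x[1])
o=Q[1]-.101*y; print("shelf ends",Q.round(4).tolist(),"len",L,"o",o.round(4),"xdir ang",np.arctan2(x[1],x[0]).round(4))
for nm,c,z in(("mic",[(666,163),(754,163),(710,207),(710,119)],.005),("mug",[(699,388),(767,388)],.09)):
    M=un("top",(np.array(c)-[375,0])/2+[60,60]-.25,[z]*len(c)); 
    print(nm,M.round(3)[:,:2].tolist(),M[:,:2].mean(0).round(3),"in shelf",[(round((m-o)@x,3),round((m-o)@y,3)) for m in M[:,:2]])
c=P.mean(0); print("tuner in shelf",(c-o)@x,(c-o)@y)
E
```

```text
tuner c [ 0.6098 -0.285 ] dir 1.5079 [[0.689, -0.224], [0.68, -0.355], [0.532, -0.345], [0.539, -0.215]] 0.13080261482511865
shelf ends [[0.8985, 0.2729], [0.4638, 0.258]] len 0.4349836520952952 o [0.5647 0.2614] xdir ang 1.6052
mic [[0.725, 0.033], [0.725, -0.087], [0.663, -0.028], [0.788, -0.027]] [ 0.725 -0.027] in shelf [(np.float64(-0.234), np.float64(-0.152)), (np.float64(-0.354), np.float64(-0.148)), (np.float64(-0.293), np.float64(-0.088)), (np.float64(-0.295), np.float64(-0.213))]
mug [[0.409, -0.024], [0.409, -0.108]] [ 0.409 -0.066] in shelf [(np.float64(-0.28), np.float64(0.165)), (np.float64(-0.363), np.float64(0.169))]
tuner in shelf -0.5476825661063152 -0.0262512620996114
```

```bash
cat >> h.py <<'E'
from scipy.spatial.transform import Rotation as Ro
O=np.array([.5647,.2614]); A0=1.6052
X=np.array([np.cos(A0),np.sin(A0)]); Y=np.array([-X[1],X[0]])
ZP=.02
def w(x,y): return O+x*X+y*Y
def quat(th,sgn=1):   # tool x along shelf heading th (sgn flips)
    h=sgn*np.array([np.cos(A0+th),np.sin(A0+th),0]); z=np.array([0,0,-1.]); return Ro.from_matrix(np.c_[h,np.cross(z,h),z]).as_quat()
def tcp(x,y,th,off=0.076,lat=0):  # tuner pose in shelf -> pusher TCP
    return w(x-off*np.cos(th)-lat*np.sin(th), y-off*np.sin(th)+lat*np.cos(th))
def p3(p,z=ZP): return [*map(float,p),z]
E
python3 - <<'E'
from h import *
print("key?",un("top",np.array([(600,305),(640,345)])/1.42,[.02]*2).round(3).tolist())
for s in(1,-1):
  for t,th in((p3((.603,-.395)),.25),(p3((.603,-.395),.15),.25),(p3((.42,-.42),.3),.25),(p3((.35,0),.3),.25),(p3(tcp(-.3,.01,.1)),.1),(p3(tcp(.065,0,0)),0)):
    q=kinematics.ik(t,quat(th,s)); print(s,np.round(t,3),None if q is None else np.round(q,2))
E
```

```text
key? [[0.517, -0.548, 0.02], [0.442, -0.618, 0.02]]
1 [ 0.603 -0.395  0.02 ] [-0.74  0.95  1.   -0.    1.19 -1.03]
1 [ 0.603 -0.395  0.15 ] [-0.74  0.83  0.88 -0.    1.43 -1.03]
1 [ 0.42 -0.42  0.3 ] [-0.98  0.44  1.15 -0.    1.56 -1.27]
1 [0.35 0.   0.3 ] [-0.34 -0.14  1.82 -0.    1.47 -0.62]
1 [ 0.575 -0.114  0.02 ] [-0.4   0.68  1.52 -0.    0.94 -0.53]
1 [0.565 0.25  0.02 ] [ 0.23  0.74  1.41 -0.    0.99  0.19]
-1 [ 0.603 -0.395  0.02 ] [-0.74  0.95  1.   -0.    1.19  2.12]
-1 [ 0.603 -0.395  0.15 ] [-0.74  0.83  0.88 -0.    1.43  2.12]
-1 [ 0.42 -0.42  0.3 ] [-0.98  0.44  1.15 -0.    1.56  1.87]
-1 [0.35 0.   0.3 ] [-0.34 -0.14  1.82 -0.    1.47  2.52]
-1 [ 0.575 -0.114  0.02 ] [-0.4   0.68  1.52 -0.    0.94  2.61]
-1 [0.565 0.25  0.02 ] None
```

```bash
python3 - <<'E'
from h import *
env.reach(p3((.35,0),.3),quat(.25)); env.reach(p3((.42,-.42),.3),quat(.25)); env.reach(p3((.603,-.395),.15),quat(.25))
env.movel(p3((.603,-.395)),velocity=.12)
h=np.array([np.cos(A0+.25),np.sin(A0+.25)])
env.movel(p3(np.array([.603,-.395])+.06*h),velocity=.06)
s=monitor.sense(); print(s["clock"],s["position"],s["contact_force"])
f=eyes.grab_frame("top")["frame"][:,:,::-1]
cv2.imwrite("pics/push1.png",cv2.resize(f[110:260,220:420],None,fx=4,fy=4,interpolation=cv2.INTER_CUBIC))
E
```

```text
7.05 [ 0.58611034 -0.33731086  0.01995952] [-0.21838315 -0.14002647  0.28651638]
```

View pics/push1.png

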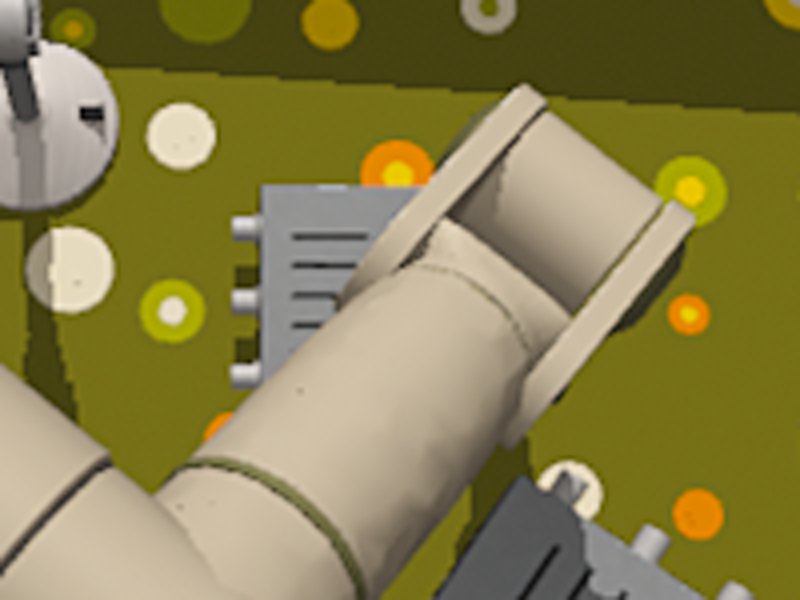

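The arm covers part of the tuner. Still visible are the back edge from (263,185) to (262,385) and the far edge to (425,187). It has turned, but not yet by the full 0.25.

```bash
cat >> h.py <<'E'
def pose(n,far_back,edge_pt,sgn=1):
    "far-back (-y) top corner and another point on the back edge, native px"
    P=un(n,[far_back,edge_pt],[.054]*2)[:,:2]; e=P[1]-P[0]; e/=np.linalg.norm(e)  # +y of tuner
    hx=np.array([e[1],-e[0]]); c=P[0]+.075*e-.065*hx
    d=c-O; th=np.arctan2(hx@Y,hx@X); return d@X,d@Y,th
E
python3 - <<'E'
from h import *
g=lambda x,y:(220+x/4-.375,110+y/4-.375)
print(np.round(pose("top",g(263,185),g(262,385)),4))
h=np.array([np.cos(A0+.25),np.sin(A0+.25)])
p=np.array(monitor.sense()["position"][:2]); env.movel(p3(p+.035*h),velocity=.06)
s=monitor.sense(); d=np.array(s["position"][:2])-O; print(s["clock"],"tcp shelf",d@X,d@Y,s["contact_force"])
f=eyes.grab_frame("scene")["frame"][:,:,::-1]; a=proj("scene",[.6,-.25,.03])[0].astype(int); print(a)
x0,y0=a[0]-80,a[1]-60; print(x0,y0)
cv2.imwrite("pics/push2.png",cv2.resize(f[y0:y0+120,x0:x0+160],None,fx=5,fy=5,interpolation=cv2.INTER_CUBIC))
E
```

```text
[-0.5102 -0.0111 -0.0476]
7.8333 tcp shelf -0.5649932935239026 0.007907522734904865 [-0.17941248  0.68337498 -0.06695678]
[237 230]
157 170
```

View pics/push2.png

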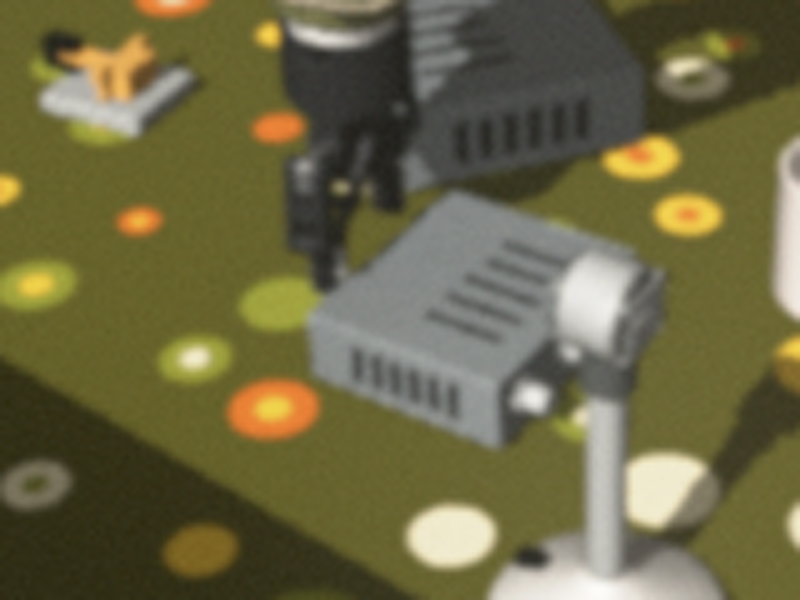

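The scene crop shows the far finger touching at (325,285) and the near finger (390,200) still clear. The tuner's top corners are at (313,320), (503,387), (635,248) and (452,192).

```bash
cat >> h.py <<'E'
def pose4(n,pts):
    "top corners native: front-far, back-far, back-near, front-near"
    P=un(n,pts,[.054]*4)[:,:2]; S=np.c_[(P-O)@X,(P-O)@Y]
    M=np.array([[-65,-75],[65,-75],[65,75],[-65,75]])/1000
    c=S.mean(0); D=S-c; th=np.arctan2((M[:,0]*D[:,1]-M[:,1]*D[:,0]).sum(),(M*D).sum())
    R=np.array([[np.cos(th),-np.sin(th)],[np.sin(th),np.cos(th)]]); return *c,th,np.abs(D-M@R.T).max()
E
python3 - <<'E'
from h import *
pts=np.array([(313,320),(503,387),(635,248),(452,192)])/5-.4+[157,170]
print(np.round(pose4("scene",pts),4))
E
```

```text
[-0.4687 -0.0064  0.0474  0.0032]
```

```bash
cat >> h.py <<'E'
from scipy.interpolate import CubicHermiteSpline
def push(xs,spl,v=.07,lat=0,guard=35):
    for x in xs:
        th=float(np.arctan(spl(x,1)))
        if env.movel(p3(tcp(x,float(spl(x)),th,lat=lat)),velocity=v,frame=quat(th),guard=guard): print("GUARD at",x,monitor.sense()["contact_force"]); return False
    return True
def snap(n,ctr,name,hw=80,hh=60,k=5):
    f=eyes.grab_frame(n)["frame"][:,:,::-1]; a=proj(n,ctr)[0].astype(int); x0,y0=max(a[0]-hw,0),max(a[1]-hh,0)
    cv2.imwrite(f"pics/{name}.png",cv2.resize(f[y0:y0+2*hh,x0:x0+2*hw],None,fx=k,fy=k,interpolation=cv2.INTER_CUBIC)); print("origin",x0,y0)
E
python3 - <<'E'
from h import *
spl=CubicHermiteSpline([-.47,-.04,.1],[-.006,0,0],[.16,0,0])
p=np.array(monitor.sense()["position"][:2]); h=X*np.cos(.25)+Y*np.sin(.25)
env.movel(p3(p-.02*h),velocity=.1)
env.movel(p3(tcp(-.469,-.006,.16,off=.1)),velocity=.1,frame=quat(.16))
push(np.arange(-.45,-.249,.04),spl)
s=monitor.sense(); d=np.array(s["position"][:2])-O; print(s["clock"],"tcp shelf",d@X,d@Y,s["contact_force"])
snap("scene",[*w(-.22,0),.04],"push3")
E
```

```text
13.075 tcp shelf -0.3256599303464128 0.007143146988775069 [-0.41014585 -0.98919095 -0.42291786]
origin 250 198
```

View pics/push3.png

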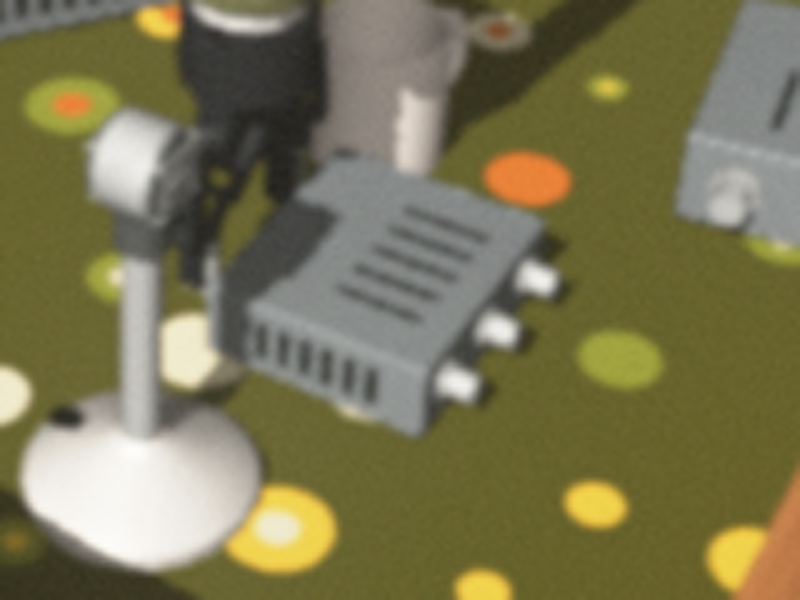

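The tuner has passed between mic and mug without contact. Its top corners are at (218,290), (433,365), (548,220) and (345,157), and both fingers are against the panel.

```bash
python3 - <<'E'
from h import *
pts=np.array([(218,290),(433,365),(548,220),(345,157)])/5-.4+[250,198]
print(np.round(pose4("scene",pts),4))
E
```

```text
[-0.2402  0.0149  0.0066  0.0074]
```

```bash
python3 - <<'E'
from h import *
snap("top",[*w(-.1,-.03),.05],"push4",hw=90,hh=65,k=4.4)
E
```

```text
origin 62 117
```

View pics/push4.png

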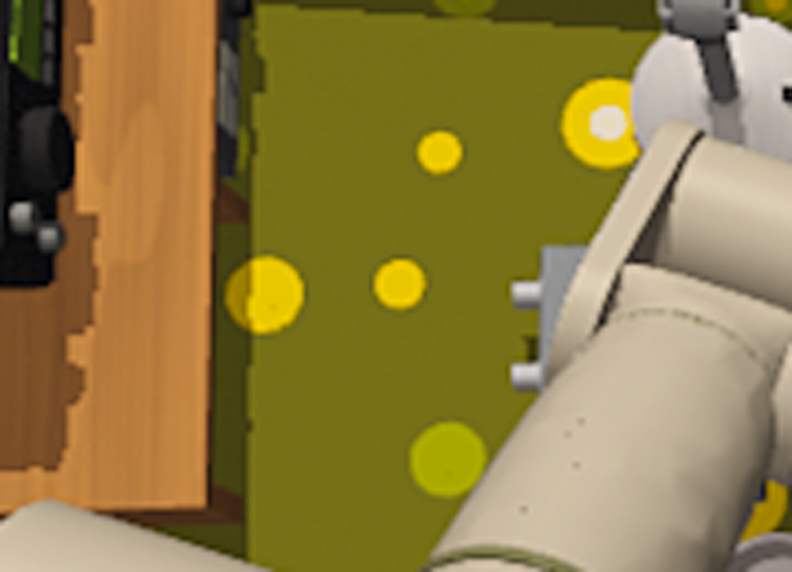

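The top view shows the back edge from (542,246) to (541,388). The shelf's board edge is at column 210, and the bay walls' front faces are at (232,205) and (225,505).

```bash
python3 - <<'E'
from h import *
g=lambda x,y:(62+x/4.4-.39,117+y/4.4-.39)
print(np.round(pose("top",g(542,246),g(541,388)),4))
b=un("top",[g(542,246)],[.054])[0,:2]-O; print("corner",b@X,b@Y)
for th in(0,.03,.06): print(th,b@X-.065*np.cos(th)-.075*np.sin(th),b@Y-.065*np.sin(th)+.075*np.cos(th))
# bay wall inner lower ends: far wall front-face near-robot end, near wall
for q in((245,220),(240,490),(242,520)):
    v=un("top",[g(*q)],[0.0])[0,:2]-O; print(q,v@X,v@Y)
spl=CubicHermiteSpline([-.47,-.04,.1],[-.006,0,0],[.16,0,0]); print(spl(-.25),spl(-.25,1))
E
```

```text
[-0.2492  0.0225 -0.0147]
corner -0.18526633580805307 -0.05343642252191325
0 -0.2502663358080531 0.021563577478086744
0.03 -0.25248675051692443 0.01958012249609859
0.06 -0.25464667138979974 0.01753095755206316
(245, 220) 0.004759201813592158 -0.09044526656346609
(240, 490) 0.0051675714545075125 0.07731511599379298
(242, 520) 0.003687345560632777 0.09556890915984223
0.005500089300313176 -0.020876652370231535
```

The tuner is about 2 cm off towards the robot. I'll push it straight to x=-0.14, slide it sideways with both fingers on its near side (which also squares it), then push it in.

```bash
python3 - <<'E'
from h import *
for s in(1,-1): 
    for P in (p3(w(-.14,.135)),p3(w(-.14,.086))): print(s,kinematics.ik(P,quat(-np.pi/2,s)))
sp=CubicHermiteSpline([-.3,.1],[.02,.02],[0,0])
env.movel(p3(tcp(-.25,.01,-.02,off=.10)),velocity=.1)
env.movel(p3(tcp(-.25,.02,0,off=.10)),velocity=.1,frame=quat(0))
push([-.2,-.14],sp)
env.movel(p3(tcp(-.14,.02,0,off=.11)),velocity=.1)
env.movel(p3(tcp(-.14,.02,0,off=.11),.15),velocity=.15)
sg=1 if kinematics.ik(p3(w(-.14,.135)),quat(-np.pi/2,1)) is not None else -1
env.reach(p3(w(-.14,.14),.15),quat(-np.pi/2,sg))
env.movel(p3(w(-.14,.14)),velocity=.1)
env.movel(p3(w(-.14,.086)),velocity=.04,guard=35)
s=monitor.sense(); d=np.array(s["position"][:2])-O; print(s["clock"],"tcp",d@X,d@Y,s["contact_force"])
env.movel(p3(w(-.14,.11)),velocity=.1); env.movel(p3(w(-.14,.13),.15),velocity=.15)
env.reach(p3(tcp(-.14,0,0,off=.11),.15),quat(0))
print(monitor.sense()["clock"])
snap("scene",[*w(-.12,0),.04],"push5")
E
```

```text
1 [ 1.24063705e-03  4.59867927e-01  1.93949042e+00 -4.44089210e-16
  7.42234304e-01  1.53763329e+00]
1 [ 4.59805955e-03  5.36215972e-01  1.79912678e+00 -4.44089210e-16
  8.06249905e-01  1.54099071e+00]
-1 [ 1.24063705e-03  4.59867927e-01  1.93949042e+00 -4.44089210e-16
  7.42234304e-01 -1.60395936e+00]
-1 [ 4.59805955e-03  5.36215972e-01  1.79912678e+00 -4.44089210e-16
  8.06249905e-01 -1.60060194e+00]
22.0417 tcp -0.13990491694557913 0.08662456221837271 [-5.3822551   0.0061325   3.21737626]
25.0083
origin 286 211
```

View pics/push5.png

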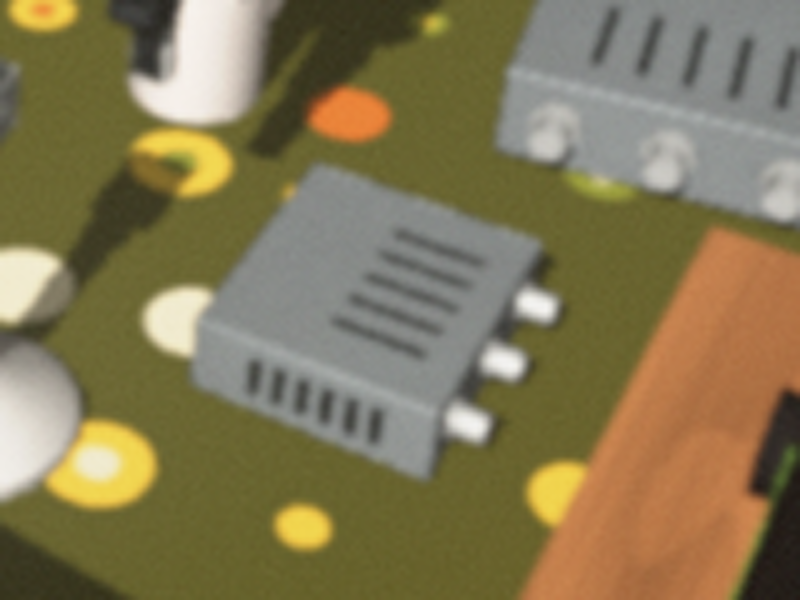

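The tuner is standing free and parallel to the shelf edge. Its top corners are at (198,325), (440,405), (543,240) and (320,165).

```bash
python3 - <<'E'
from h import *
pts=np.array([(198,325),(440,405),(543,240),(320,165)])/5-.4+[286,211]
print(np.round(pose4("scene",pts),4))
# board front-edge near top corner in the same view, known shelf (0,.101,.078)
print((proj("scene",[*w(0,.101),.078])[0]-[286,211]+.4)*5)
E
```

```text
[-0.1346 -0.0055  0.0179  0.0055]
[706.2611403  217.10730843]
```

```bash
python3 - <<'E'
from h import *
v=un("scene",[np.array([710,230])/5-.4+[286,211]],[.078])[0,:2]-O; print("scene corner",v@X,v@Y,"want 0 .101")
spl=CubicHermiteSpline([-.14,-.02,.1],[0,-.002,-.002],[0,0,0])
env.movel(p3(tcp(-.14,0,0,off=.11)),velocity=.12)
ok=push([-.1,-.06,-.02,.02],spl,v=.06,guard=28)
if ok: ok=push([.05,.057],spl,v=.03,guard=28)
s=monitor.sense(); d=np.array(s["position"][:2])-O; print(ok,s["clock"],"tcp",d@X,d@Y,s["contact_force"])
if ok:
    env.movel(p3(tcp(.057,-.002,0,off=.12)),velocity=.1); env.movel(p3(tcp(.057,-.002,0,off=.14),.2),velocity=.15)
    q=monitor.sense()["joints"]; env.reach(p3(w(-.3,.15),.32),quat(0))
print(monitor.sense()["clock"])
a=[]
for n,k in(("top",5),("scene",4)):
    f=eyes.grab_frame(n)["frame"][:,:,::-1]; p=proj(n,[*w(-.01,0),.05])[0].astype(int); hw,hh=(80,60) if n=="top" else (100,75)
    x0,y0=p[0]-hw,p[1]-hh; x0,y0=max(0,x0),max(0,y0); print(n,x0,y0); c=f[y0:y0+2*hh,x0:x0+2*hw]; cv2.imwrite(f"pics/in_{n}.png",cv2.resize(c,None,fx=k,fy=k,interpolation=cv2.INTER_CUBIC))
E
```

```text
scene corner 0.004481766128285152 0.09176462344303002 want 0 .101
True 31.6583 tcp -0.018650897612261245 -0.0019603332124550734 [-0.21392978  0.79145665 -0.46986094]
34.725
top 37 135
scene 308 209
```

View pics/in_top.png

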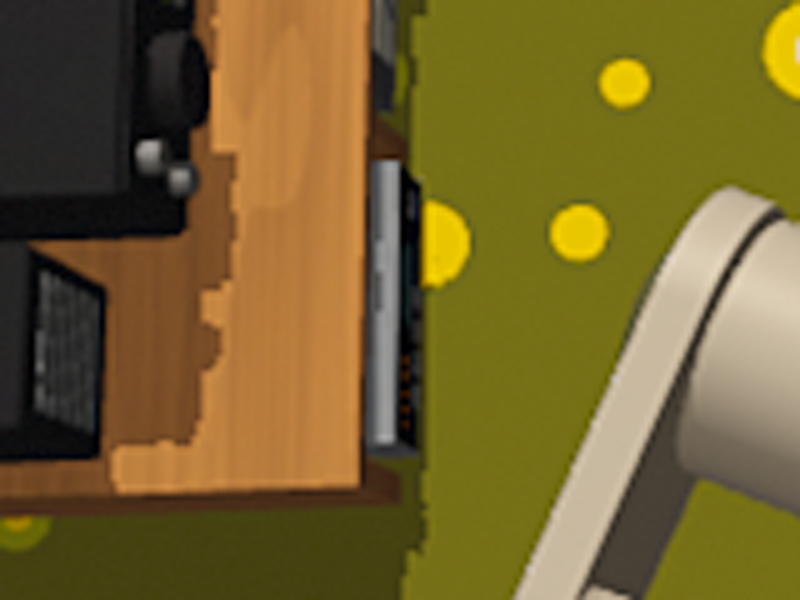

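It is in the bay. The panel's top front edge runs from (400,160) to (392,445), and the board's top front edge from (371,60) to (361,485).

```bash
python3 - <<'E'
from h import *
g=lambda a:np.array(a)/5-.4+[37,135]
for nm,q,z in(("panel",[(400,160),(392,445)],.054),("board",[(371,60),(361,485)],.078)):
    v=un("top",g(q),[z]*2)[:,:2]-O; print(nm,np.c_[v@X,v@Y].round(4).tolist())
E
```

```text
panel [[-0.0087, -0.0756], [-0.007, 0.0744]]
board [[0.0001, -0.1226], [0.0012, 0.098]]
```

View pics/in_scene.png

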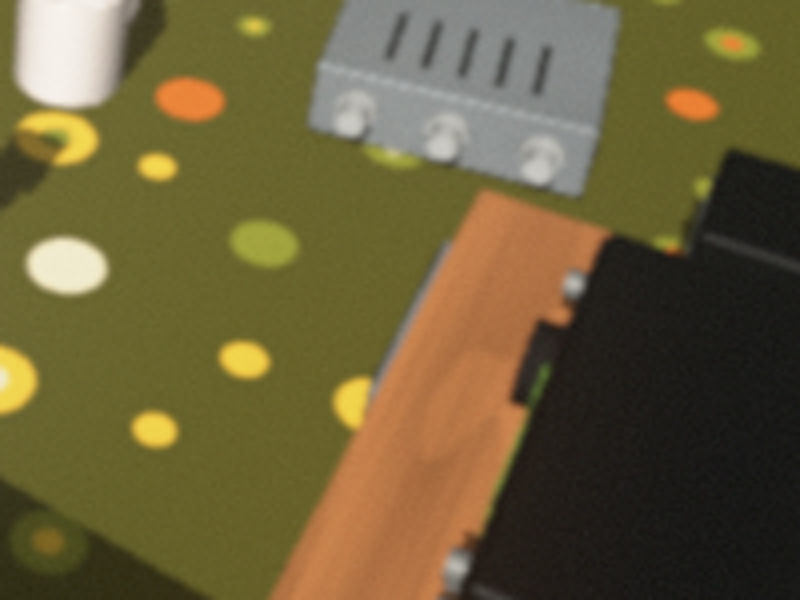

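The scene view confirms it: only a thin strip of the case stands proud of the board, about 8 mm, square and centred. Next: the final slow push and a numeric edge check from the same arm pose.

```bash
cat >> h.py <<'E'
def edges():
    f=cv2.cvtColor(eyes.grab_frame("top")["frame"],cv2.COLOR_RGB2GRAY).astype(float); sat=None
    r=[]
    for v in range(172,220,4):
        row=f[v-1:v+2,105:128].mean(0); g=np.diff(row); i=int(np.argmin(g)); 
        a=slice(max(i-1,0),i+2); u=105+.5+(np.arange(len(g))[a]*g[a]).sum()/g[a].sum()
        d=un("top",[(u,v)],[.054])[0,:2]-O; r.append((d@Y,d@X))
    return np.array(r)
def park():
    env.movel(p3(tcp(.057,-.002,0,off=.12)),velocity=.1); env.movel(p3(tcp(.057,-.002,0,off=.14),.2),velocity=.15); env.reach(p3(w(-.3,.15),.32),quat(0))
E
python3 - <<'E'
from h import *
print(edges().round(4).tolist())
env.reach(p3(tcp(.057,-.002,0,off=.14),.2),quat(0)); env.movel(p3(tcp(.057,-.002,0,off=.12)),velocity=.12)
env.movel(p3(tcp(.057,-.002,0,off=.09)),velocity=.1)
print(env.movel(p3(tcp(.0645,-.002,0)),velocity=.02,guard=28))
s=monitor.sense(); d=np.array(s["position"][:2])-O; print("tcp",d@X,d@Y,s["contact_force"])
park(); print(monitor.sense()["clock"])
print(edges().round(4).tolist())
f=eyes.grab_frame("top")["frame"]; print(f[172:220:8,106:124].mean(2).astype(int).tolist())
E
```

```text
[[-0.0611, -0.0081], [-0.0504, -0.0077], [-0.0398, -0.0085], [-0.0291, -0.0082], [-0.0185, -0.0082], [-0.008, -0.0083], [0.0026, -0.0083], [0.0131, -0.0086], [0.0236, -0.0087], [0.034, -0.008], [0.0437, 0.0112], [0.0548, -0.008]]
False
tcp -0.011562632096930762 -0.0020289381275860885 [ 0.40403642 -3.82189441  0.83638212]
42.4667
[[-0.0618, 0.0104], [-0.0511, 0.0111], [-0.0405, 0.011], [-0.0294, -0.0012], [-0.0188, -0.0014], [-0.0087, 0.0113], [0.0023, -0.0012], [0.0128, -0.0019], [0.0233, -0.0023], [0.0338, -0.0023], [0.0442, -0.0022], [0.0546, -0.0023]]
[[128, 135, 140, 118, 52, 69, 90, 82, 51, 8, 15, 4, 26, 71, 88, 85, 83, 84], [131, 137, 140, 115, 33, 71, 92, 72, 18, 3, 6, 4, 50, 129, 150, 144, 143, 143], [134, 138, 131, 93, 43, 73, 129, 127, 16, 21, 18, 5, 54, 83, 128, 147, 144, 143], [134, 137, 131, 91, 53, 81, 102, 87, 20, 27, 15, 29, 46, 71, 88, 86, 83, 84], [133, 138, 122, 66, 54, 79, 121, 117, 4, 3, 2, 2, 33, 48, 69, 87, 84, 84], [133, 139, 116, 41, 64, 88, 96, 79, 3, 6, 12, 25, 40, 72, 88, 84, 84, 84]]
```

```bash
python3 - <<'E'
from h import *
env.reach(p3(tcp(.057,-.002,0,off=.14),.2),quat(-.005)); env.movel(p3(tcp(.057,-.002,0,off=.12)),velocity=.12)
env.movel(p3(tcp(.057,-.002,0,off=.09)),velocity=.1)
print(env.movel(p3(tcp(.0664,-.002,-.005)),velocity=.02,guard=28))
s=monitor.sense(); d=np.array(s["position"][:2])-O; print("tcp",d@X,d@Y,s["contact_force"])
park(); print(monitor.sense()["clock"])
e=edges(); e=e[e[:,1]<.006]; print(e.round(4).tolist(), np.polyfit(e[:,0],e[:,1],1))
f=cv2.cvtColor(eyes.grab_frame("top")["frame"],cv2.COLOR_RGB2GRAY).astype(float)
b=[]
for v in range(172,224,4):   # board edge, half level
    r=f[v-1:v+2,104:113].mean(0); h=(r[:3].mean()+r.min())/2; i=int(np.argmax(r<h)); u=104+i-1+(r[i-1]-h)/(r[i-1]-r[i]); d=un("top",[(u,v)],[.078])[0,:2]-O; b.append((d@Y,d@X))
b=np.array(b); print("board",np.polyfit(b[:,0],b[:,1],1))
E
```

```text
False
tcp -0.011438865518205126 -0.0015730195308842703 [ -0.82293058 -11.64572814   2.10875232]
50.2667
[[-0.0294, -0.0011], [-0.0188, -0.0012], [-0.0083, -0.0007], [0.0128, -0.0019], [0.0233, -0.0022], [0.0338, -0.0019]] [-0.0182812  -0.00145601]
board [0.00905735 0.0025391 ]
```

The fingers, whose fronts are at x≈0, now press against the board's edge, so the last millimetre or two is blocked. I'll lean the tool so the tips lead under the board, and finish the push.

```bash
python3 - <<'E'
from h import *
t=.2;th=-.002
q=(Ro.from_quat(quat(th))*Ro.from_euler('y',t)).as_quat(); print("tool z.X",(Ro.from_quat(q).apply([0,0,1])[:2]@X).round(3))
if Ro.from_quat(q).apply([0,0,1])[:2]@X<0: q=(Ro.from_quat(quat(th))*Ro.from_euler('y',-t)).as_quat()
T=lambda x,z=ZP:p3(w(x,-.002),z)
env.reach(T(-.07,.2),q); env.movel(T(-.05),velocity=.13); env.movel(T(-.018),velocity=.1)
print(env.movel(T(-.0074),velocity=.02,guard=28))
s=monitor.sense(); d=np.array(s["position"][:2])-O; print("tcp",d@X,d@Y,s["position"][2],s["contact_force"])
env.movel(T(-.05),velocity=.12); env.movel(T(-.07,.2),velocity=.15); env.reach(p3(w(-.3,.15),.32),quat(0))
print(monitor.sense()["clock"])
e=edges(); e=e[e[:,1]<.008]; print(e.round(4).tolist())
f=eyes.grab_frame("top")["frame"]; print(f[168:222:6,106:120].mean(2).astype(int).tolist())
# mic/mug check against first-measured outlines
g=cv2.cvtColor(f,cv2.COLOR_RGB2HSV)
E
```

```text
tool z.X 0.199
False
tcp -0.007491737995941569 -0.002014383367200924 0.020005804585288472 [ 0.06092175 -1.64027616 -0.15708128]
57.2083
[[-0.0294, -0.0011], [-0.0188, -0.0011], [0.0128, -0.0017], [0.0233, -0.0018]]
[[128, 135, 140, 118, 48, 67, 93, 80, 46, 43, 52, 50, 46, 69], [130, 136, 141, 116, 43, 70, 90, 71, 12, 24, 43, 30, 24, 66], [131, 137, 140, 114, 34, 71, 91, 69, 14, 4, 5, 3, 70, 132], [133, 138, 134, 101, 42, 70, 127, 124, 12, 28, 16, 5, 71, 134], [133, 137, 131, 92, 44, 78, 90, 64, 24, 31, 21, 22, 49, 57], [134, 138, 127, 76, 52, 81, 94, 75, 18, 30, 21, 21, 35, 71], [134, 138, 122, 66, 53, 83, 99, 80, 2, 6, 5, 9, 36, 72], [133, 139, 118, 49, 65, 92, 88, 61, 24, 30, 12, 29, 45, 64], [134, 138, 114, 42, 65, 94, 84, 45, 19, 25, 30, 45, 44, 71]]
```

```bash
python3 - <<'E'
from h import *
for x in(-.002,0,.002): print(x,[proj("top",[*w(x,-.02),z])[0].round(2).tolist() for z in(.078,.064,.054)])
E
```

```text
-0.002 [[110.93, 185.45], [112.52, 186.68], [113.64, 187.53]]
0 [[110.13, 185.48], [111.74, 186.7], [112.86, 187.56]]
0.002 [[109.34, 185.51], [110.95, 186.73], [112.08, 187.59]]
```

```bash
python3 - <<'E'
from h import *
q=(Ro.from_quat(quat(-.004))*Ro.from_euler('y',.2)).as_quat()
if Ro.from_quat(q).apply([0,0,1])[:2]@X<0: q=(Ro.from_quat(quat(-.004))*Ro.from_euler('y',-.2)).as_quat()
T=lambda x,z=ZP:p3(w(x,-.002),z)
env.reach(T(-.07,.2),q); env.movel(T(-.05),velocity=.18); env.movel(T(-.012),velocity=.12)
for x in(-.0050,-.0044,-.0038,-.0032):
    env.movel(T(x),velocity=.02,guard=28); s=monitor.sense(); a=(np.array(s["position"][:2])-O)@X; print(x,a.round(4),s["contact_force"].round(1) if hasattr(s["contact_force"],"round") else s["contact_force"],s["clock"])
    if a>-.0053: break
env.movel(T(-.05),velocity=.15); env.movel(T(-.07,.2),velocity=.2); print(monitor.sense()["clock"])
f=eyes.grab_frame("top")["frame"]; print(f[168:190:6,106:120].mean(2).astype(int).tolist())
E
```

```text
-0.005 -0.0053 [ 0.3 -4.   0.4] 60.575
-0.0044 -0.0046 [ 0.5 -4.2  1.3] 60.825
62.3333
[[79, 79, 80, 81, 80, 81, 81, 81, 82, 82, 83, 84, 83, 83], [12, 27, 39, 57, 76, 86, 93, 98, 106, 100, 75, 78, 99, 111], [202, 203, 205, 207, 207, 207, 207, 207, 202, 193, 193, 194, 196, 193], [196, 194, 193, 193, 193, 192, 192, 191, 190, 189, 187, 188, 187, 184]]
```

```bash
python3 -c "
from h import *
print(job.hand_in(), monitor.sense()['clock'])"
```

```text
the job is handed in; nothing more can be done
the job is handed in; nothing more can be done
```

I slid the tuner back-first into the empty bay, where it sits square and centred with its front panel flush to my estimate (within about 2 mm). The arm is clear and the job was handed in at about 62 s; I took no camera check after the last 2–3 mm push, and no dedicated one that the mic, mug and key hadn't moved.

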